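# Clear the carving and slide it under the work lamp

## Task

Wipe the three loose wood chips off the carved panel with the orange scraper block, not with your fingers, then set the scraper back upright and wholly on its black mat, lying along it, and let go. After that slide the panel along the bench, never lifting it, in under the green work lamp until it lies inside the white tape frame, its long side along the frame's long side. Do not bump the lamp, and leave the other things on the bench where they are.

Things in the scene. Friction and masses are not known exactly. Their poses are not given: they have to be found in the camera images.
- panel: loose dark wooden carved panel, 170 (its x) x 130 (its y) x 36 mm high, about 0.5 kg, lying flat on the bench; the carving on top is practically flat. Origin: centre of its underside; z up
- chip0: loose pale wood chip, 60 (its x) x 24 x 12 mm, lying flat on top of the panel, long side roughly along the panel's y. Origin: centre of its underside
- chip1: loose pale wood chip, 60 (its x) x 24 x 12 mm, lying flat on top of the panel, long side roughly along the panel's y. Origin: centre of its underside
- chip2: loose pale wood chip, 60 (its x) x 24 x 12 mm, lying flat on top of the panel, long side roughly along the panel's y. Origin: centre of its underside
- scraper: scraper block: an orange blade bar 150 (its x) x 30 (its y) x 18 mm high, and on it a pale wooden upright grip 80 (x) x 24 (y) mm that reaches from 18 to 72 mm above the underside; 0.16 kg. Stands upright on the mat at the start. Origin: centre of its underside
- mat: fixed black rubber mat, 190 (its x) x 110 (its y) x 3 mm thick, home of the scraper. Origin: centre of its underside, on the bench
- frame (a point): centre of the white tape frame stuck flat on the bench (no height), inside size 200 (x) x 160 (y) mm, tape 12 mm wide. Its axes: x along the long side, y towards the lamp's post, z up; the panel comes in from the frame's -y side
- lamp: fixed work lamp, origin and axes those of the tape frame. Its flat green head hangs low over the frame, leaving no room for an upright gripper: x = -75 to +75 mm, y = -100 to +60 mm, underside 202 mm, top 227 mm above the bench; an arm on top (up to 253 mm) leads to the post at y = +185 mm on a dark foot (y = +130 to +220 mm, x = -65 to +65 mm, 25 mm high)
- mallet: bystander: wooden mallet lying down, 255 mm long, 75 mm high
- gouge0: bystander: carving gouge lying down, mid-brown handle, 235 mm long
- gouge1: bystander: carving gouge lying down, dark handle, 235 mm long
- stone: bystander: grey sharpening stone, 180 x 60 x 28 mm
- jar: bystander: amber glass jar with brass cap, 70 mm wide, 90 mm high
- mug: bystander: blue mug, 80 mm wide, 90 mm high
Mind the look-alikes: they are no part of the job. Several things have the shape of the scraper; the one meant has the colours described above.

How it is judged:
By the outcome, as a careful person would: the job done as asked, in the order asked, and still so for the second after the job is handed in, with the robot touching nothing.
It also fails if it takes over 67 s, if anything falls off the work surface, if the arm or the gripper's body presses on something with over 40 N, if the wrist force passes 120 N, or if a joint passes its speed limit or range.

## Robot

A 6-joint arm with a two-finger parallel gripper is mounted at the origin on the work surface. World frame = base frame: x ahead of the robot, y to its left, z up, the work surface at z = 0. Lengths are in m, angles in rad, forces in N, time in s.
With the tool pointing down it reaches from about 0.3 to 0.825 m from the base axis. Payload 5.4 kg.
Tool frame: the origin (TCP) lies at the very end of the fingers, on their centre line; the grasp point (between the pads) lies 19 mm behind it; z points along the fingers, x is the direction in which the jaws open and shut, and the axes are right-handed (so a half turn about z gives the same grasp; the last joint's range is limited). The gripper opens to 92 mm and grips with 3 to 60 N. Pads are 20 mm wide; open, the fingers measure 128 mm over their backs; the gripper's body (75 mm by 189 mm) begins 69 mm behind the grasp point.
Start: joints at [-1.311, 0.158, 1.597, -0, 1.386, -0.21], TCP at [0.26, -0.513, 0.215] pointing down, gripper open.
Joint ranges: [-2.91, 2.91], [-0.94, 2.29], [0.18, 2.7], [-1.29, 4.43], [0.17, 2.64], [-3, 3]. Speed limits (rad/s): [2.57, 2.57, 3.14, 3.14, 3.14, 3.14].

## Interface

Orientations are given as a rotation vector (axis times angle).
In Python, from workcell import bot gives the robot as it stands. Calls block until the motion is done:
- bot.goto(position, orientation): joint-space move of the TCP to a pose.
- bot.line_to(position, rot=None, max_speed=0.15): straight line of the TCP; rot=None keeps the orientation; max_speed is the mean speed in m/s.
- bot.set_joints(angles): joint-space move.
- bot.set_gripper(opening, newtons=None): opening from 0.0 (shut) to 1.0 (fully open); newtons is the grip in N (None keeps the last); returns when the fingers have stopped.
- bot.hold(seconds).
- bot.inverse_kinematics(position, orientation): joint angles nearest the present ones, or None.
- bot.read_camera(name): name is "scene" or "top" or "wrist"; returns a dict with "pixels" (400x640x3 uint8, blue, green, red), "fx", "fy", "cx", "cy" (pixels), "k1" (the pictures are not rectified: a ray, as slopes to the right and down, at radius r is drawn at 1 + k1 r^2 times it, then the intrinsics apply), "R" (3x3) and "t" (3): a world point X has camera coordinates R X + t. Camera axes: x right, y down, z forward; pixel columns grow to the right and rows downward; lengths in m; the calibration is good to about 2 mm. A picture is of the moment at which its call begins. There is no depth.
A pose or a line that the arm cannot do raises bot.MotionError and nothing moves.
- bot.job_done(): hands the job in, once; it reports no verdict.
Readings, each from a call of its own:
- bot.current_clock(): time.
- bot.current_joints(): joint angles.
- bot.current_joint_vel(): joint speeds.
- bot.current_effort(): joint torques, N m.
- bot.current_ee_pos(): TCP position.
- bot.current_tool_rot(): TCP orientation.
- bot.current_contact_force(): force on the tool from outside, world axes, zero at the start.
- bot.current_ft_torque(): the same for the moment, N m.
- bot.current_opening(): opening from 0.0 (shut) to 1.0 (fully open).
Only numpy, scipy, OpenCV 4.12 (cv2) and the standard library are available. Lean on these libraries where they do the work, as an engineer would, in place of code of your own. Each camera call takes 0.05 s, during which the arm holds its last target.

## Working session

There is one attempt and no reset: what is moved stays moved. The work goes in short steps, each a Python script; the robot and the scene stay as the last script left them, time stands still between calls to the robot, and variables do not carry over. Pictures are saved under pics/ and viewed, and the job is handed in when it is done.

```bash
ls -la; mkdir -p pics
python3 - <<'E'
from workcell import bot
import cv2
for n in ("scene","top","wrist"):
    c=bot.read_camera(n); cv2.imwrite(f"pics/{n}0.png",c["pixels"])
    print(n,c["fx"],c["fy"],c["cx"],c["cy"],c["k1"],c["R"],c["t"])
print(bot.current_clock(),bot.current_tool_rot(),bot.current_contact_force())
E
```

```text
total 12
drwxr-xr-x  3 agent agent 4096 Dec  6 00:28 .
drwxr-xr-x 23 root  root  4096 Dec  6 00:28 ..
drwxr-xr-x  2 agent agent 4096 Dec  6 00:28 pics
scene 450.11726997510453 450.11726997510453 326.72486536483433 201.20586190736879 -0.08567193288265067 [[ 0.72963217  0.68360623  0.0178724 ]
 [ 0.52007726 -0.53774402 -0.66358949]
 [-0.44402313  0.49347127 -0.74788339]] [-0.36538981 -0.23713272  1.47810685]
top 413.8378429221748 413.8378429221748 321.7723853844636 199.30624011496903 -0.0028798805610289633 [[-0.0104099  -0.99990928  0.00854791]
 [-0.99529765  0.00953785 -0.09639304]
 [ 0.09630276 -0.00951116 -0.99530664]] [-0.03158712  0.52991505  1.0602466 ]
wrist 350.1497960442121 350.1497960442121 324.3953087725676 196.27386802565772 -0.06081069385212832 [[ 4.52353849e-01 -8.91838547e-01  3.61768759e-05]
 [-8.57126250e-01 -4.34736045e-01  2.76295425e-01]
 [-2.46395183e-01 -1.25014307e-01 -9.61072753e-01]] [-0.5747035  -0.03104687  0.39066171]
0.15 [-2.67662528e+00  1.64289341e+00  1.64044348e-03] [1.10041176 0.42819333 0.03280539]
```

View pics/scene0.png

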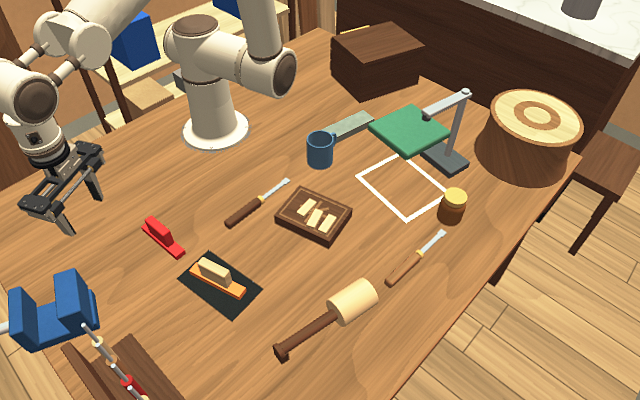

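View pics/top0.png

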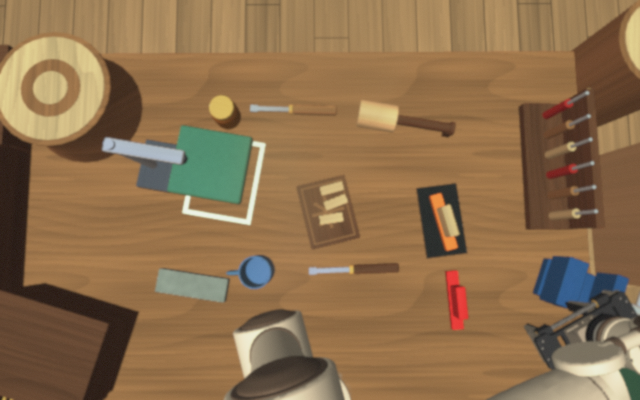

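View pics/wrist0.png

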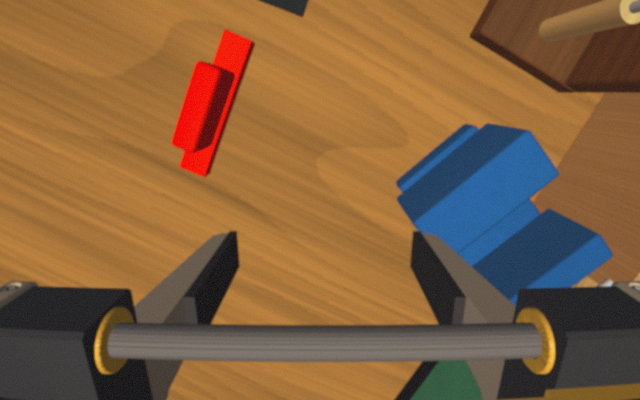

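The scene view shows the orange/pale scraper on the black mat near px (220,280), the panel with 3 chips near (313,215), the frame near (405,190) under the green lamp. A red look-alike is near (162,237). In the top view they sit at (442,222), (328,212) and (225,180). Next I'll measure them.

```bash
cat > h.py <<'E'
from workcell import bot
import numpy as np, cv2
from scipy.spatial.transform import Rotation as Rn
def undist(c,px):
    px=np.atleast_2d(np.float64(px)).reshape(-1,1,2)
    K=np.array([[c["fx"],0,c["cx"]],[0,c["fy"],c["cy"]],[0,0,1.]])
    return cv2.undistortPointsIter(px,K,np.array([c["k1"],0,0,0.]),None,None,(3,50,1e-10)).reshape(-1,2)
def rays(c,px):
    u=undist(c,px); R=np.array(c["R"]);t=np.array(c["t"])
    return -R.T@t, np.c_[u,np.ones(len(u))]@R
def plane(c,px,z):
    o,d=rays(c,px); return (o+d*((z-o[2])/d[:,2])[:,None])[:,:2]
def proj(c,X):
    X=np.atleast_2d(np.float64(X)); K=np.array([[c["fx"],0,c["cx"]],[0,c["fy"],c["cy"]],[0,0,1.]])
    return cv2.projectPoints(X,cv2.Rodrigues(np.array(c["R"]))[0],np.array(c["t"]),K,np.array([c["k1"],0,0,0.]))[0].reshape(-1,2)
def mask(c,lo,hi,roi=None,k=0):
    m=cv2.inRange(cv2.cvtColor(c["pixels"],cv2.COLOR_BGR2HSV),np.array(lo),np.array(hi))
    if roi: z=np.zeros_like(m); x0,y0,x1,y1=roi; z[y0:y1,x0:x1]=255; m&=z
    if k: m=cv2.morphologyEx(m,cv2.MORPH_CLOSE,np.ones((k,k)))
    return m
def blobs(m,amin=30):
    cs=cv2.findContours(m,cv2.RETR_EXTERNAL,cv2.CHAIN_APPROX_NONE)[0]
    return sorted([x for x in cs if cv2.contourArea(x)>amin],key=cv2.contourArea,reverse=True)
def rect(c,cnt,z):
    P=plane(c,cnt.reshape(-1,2),z); r=cv2.minAreaRect(np.float32(P*1000))
    (x,y),(w,h),a=r
    if w<h: w,h,a=h,w,a+90
    a=(a+90)%180-90
    return np.round([x,y,w,h,a],1)
def down(yaw): # tool z down, tool x at angle yaw in world
    c,s=np.cos(yaw),np.sin(yaw)
    return Rn.from_matrix(np.array([[c,s,0],[s,-c,0],[0,0,-1]])).as_rotvec()
E
python3 - <<'E'
from h import *
for n in("scene","top"):
    c=bot.read_camera(n); im=c["pixels"]
    hsv=cv2.cvtColor(im,cv2.COLOR_BGR2HSV)
    pts=dict(top=dict(mat=(426,200),orange=(437,215),grip=(450,220),panel=(310,200),panel2=(345,225),chip=(332,187),tape=(263,160),bench=(380,180),green=(210,160)),
      scene=dict(mat=(200,282),orange=(232,291),grip=(212,268),panel=(290,217),chip=(306,208),tape=(371,186),bench=(300,260)))[n]
    for k,p in pts.items(): print(n,k,hsv[p[1],p[0]])
c=bot.read_camera("top")["pixels"]
cv2.imwrite("pics/topz.png",cv2.resize(c[110:270,130:480],None,fx=2.2,fy=2.2,interpolation=cv2.INTER_CUBIC))
c=bot.read_camera("scene")["pixels"]
cv2.imwrite("pics/scenez.png",cv2.resize(c[120:330,170:480],None,fx=2.5,fy=2.5,interpolation=cv2.INTER_CUBIC))
E
```

```text
scene mat [66 25 51]
scene orange [ 18 158 255]
scene grip [ 25  79 250]
scene panel [ 13 136 143]
scene chip [ 27  70 252]
scene tape [ 30  18 255]
scene bench [ 15 139 219]
top mat [84 27 48]
top orange [ 12 178 219]
top grip [ 21  95 213]
top panel [ 15 122 119]
top panel2 [ 13 123 104]
top chip [ 20  99 212]
top tape [ 18  89 172]
top bench [ 16 136 161]
top green [ 75 107 143]
```

View pics/topz.png

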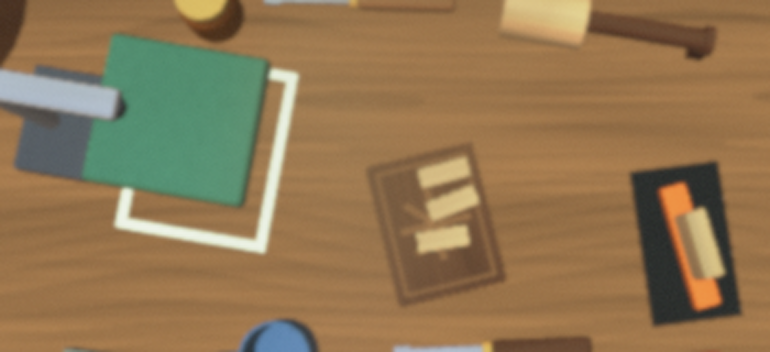

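View pics/scenez.png

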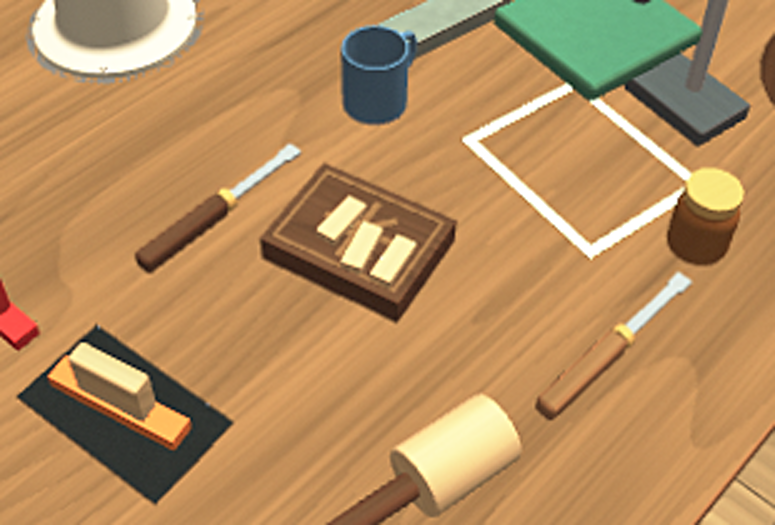

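Both crops show the mat, scraper, panel, three chips and the tape frame clearly; the lamp head hides the frame's far corners. Now rectangles by colour mask.

Run:
```python
from h import *
T=bot.read_camera("top");S=bot.read_camera("scene")
print("cams",rays(T,[[320,200]])[0],rays(S,[[320,200]])[0])
def rep(n,c,m,z,amin=30):
    for b in blobs(m,amin): print(n,rect(c,b,z),cv2.contourArea(b))
mt=mask(T,(0,0,0),(180,255,75),(405,170,480,270),7)
rep("mat top",T,mt,0.003,500)
rep("orange top",T,mask(T,(5,160,180),(16,255,255),(405,170,480,270)),0.018)
rep("grip top",T,mask(T,(15,50,140),(32,125,255),(405,170,480,270)),0.072)
rep("chips top",T,mask(T,(15,50,165),(32,118,255),(290,170,365,260)),0.048)
rep("panel top",T,mask(T,(0,0,0),(180,255,132),(285,165,370,260),9),0.036,500)
rep("mat sc",S,mask(S,(0,0,0),(180,255,90),(170,240,270,330),15),0.003,500)
rep("orange sc",S,mask(S,(8,125,200),(22,255,255),(188,258,250,302)),0.018)
rep("chips sc",S,mask(S,(20,30,220),(35,110,255),(270,180,360,250)),0.048)
rep("panel sc",S,mask(S,(0,0,0),(180,255,165),(265,180,360,250),9),0.036,500)
vis=[]
for c,z in((T,2),(S,2)):
    pass
# tape corners, outer: sharp corners
mT=mask(T,(15,0,190),(40,70,255),(170,130,280,235)); mS=mask(S,(15,0,220),(60,60,255),(345,145,460,230))
cv2.imwrite("pics/m.png",np.hstack([cv2.resize(mT[120:240,160:290],None,fx=3,fy=3),cv2.resize(mS[130:250,340:470],None,fx=3,fy=3)]))
for n,c,m in(("T",T,mT),("S",S,mS)):
    for b in blobs(m,20):
        a=cv2.approxPolyDP(b,3,True).reshape(-1,2); print(n,a.tolist(),np.round(plane(c,a,0)*1000).tolist())
```

```text
cams [ 0.42498971 -0.02655434  1.10662061] [ 1.04624113 -0.60713721  0.95462318]
mat top [ 473.1 -355.6  184.5  105.2    6.7] 2588.0
orange top [ 468.9 -356.8  149.4   31.3   14.7] 311.5
grip top [ 467.9 -352.7   81.4   34.    14.2] 369.0
chips top [479.3 -59.6  60.4  25.7 -82.4] 204.0
chips top [520.3 -71.6  61.2  25.7 -69.2] 201.0
chips top [556.8 -61.8  61.1  24.9 -74.5] 198.0
panel top [496.  -52.9 168.8 130.3  13.6] 3099.0
mat sc [ 470.1 -357.7  201.1  108.7    6.9] 2904.0
orange sc [ 470.2 -357.2  151.5   29.9   14.8] 269.0
orange sc [ 478.  -293.    44.8   34.7  -53.1] 34.0
orange sc [ 386.6 -367.9   24.2   22.4  -35.6] 32.0
chips sc [559.1 -62.7  58.5  22.6 -75. ] 131.5
chips sc [523.1 -72.4  57.9  23.  -69. ] 131.0
chips sc [482.1 -60.2  58.5  21.4 -82.2] 121.0
panel sc [502.  -63.6 192.4 152.   13.7] 2882.0
T [[265, 144], [253, 142], [264, 146], [258, 165], [261, 148], [253, 144], [259, 147], [244, 219], [191, 210], [189, 197], [188, 210], [245, 220], [255, 181], [248, 223], [186, 213], [186, 196], [182, 212], [249, 224]] [[685.0, 116.0], [690.0, 148.0], [679.0, 118.0], [627.0, 134.0], [674.0, 126.0], [685.0, 148.0], [676.0, 132.0], [481.0, 171.0], [507.0, 313.0], [542.0, 319.0], [507.0, 321.0], [479.0, 168.0], [583.0, 142.0], [470.0, 160.0], [499.0, 326.0], [544.0, 327.0], [502.0, 337.0], [468.0, 158.0]]
```

View pics/m.png

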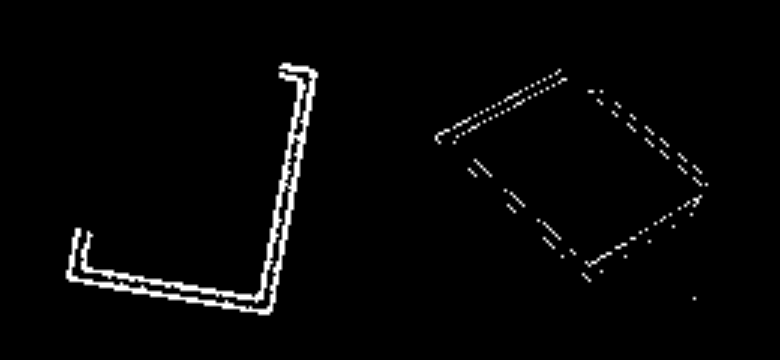

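Run:
```python
from h import *
T=bot.read_camera("top");S=bot.read_camera("scene")
mT=mask(T,(0,0,185),(180,75,255),(170,130,280,235)); mS=mask(S,(0,0,225),(180,65,255),(345,145,460,230))
cv2.imwrite("pics/m2.png",np.hstack([cv2.resize(mT[120:240,160:290],None,fx=3,fy=3),cv2.resize(mS[130:250,340:470],None,fx=3,fy=3)]))
from scipy.optimize import least_squares
for n,c,m in(("T",T,mT),("S",S,mS)):
    b=[x for x in blobs(m,15)]; mm=np.zeros_like(m); cv2.drawContours(mm,b,-1,255,-1); mm&=m
    P=plane(c,np.argwhere(mm)[:,::-1],0)*1000
    def f(p):
        cs,sn=np.cos(p[2]),np.sin(p[2]); q=(P-p[:2])@np.array([[cs,-sn],[sn,cs]])
        return np.minimum(abs(abs(q[:,0])-106)+0*(q[:,1]),abs(abs(q[:,1])-86))
    r=least_squares(f,[590,225,np.radians(-10.7)],loss="soft_l1",f_scale=4)
    print(n,r.x[:2],np.degrees(r.x[2]),abs(r.fun).mean(),len(P))
```

```text
T [593.38482313 228.70347362] -8.727344427829106 9.39871950942429 1111
S [594.45788138 226.45974637] -10.407918709050353 3.3988014604717116 787
```

View pics/m2.png

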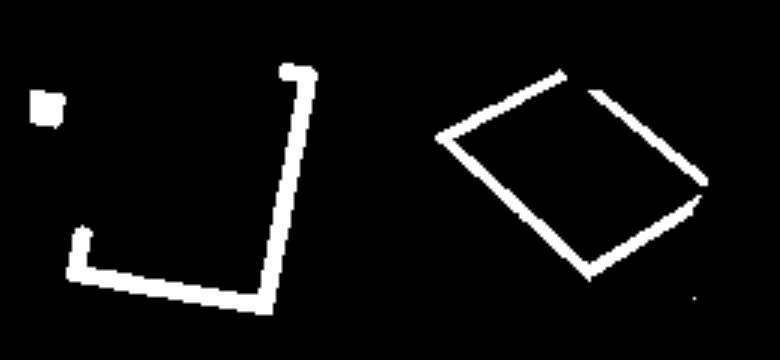

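Run:
```python
from h import *
T=bot.read_camera("top");S=bot.read_camera("scene")
mT=mask(T,(0,0,185),(180,75,255),(181,130,280,235)); mS=mask(S,(0,0,225),(180,65,255),(345,145,460,230))
from scipy.optimize import least_squares
for n,c,m in(("T",T,mT),("S",S,mS)):
    b=[x for x in blobs(m,15)]; mm=np.zeros_like(m); cv2.drawContours(mm,b,-1,255,-1); mm&=m
    P=plane(c,np.argwhere(mm)[:,::-1],0)*1000
    def f(p):
        cs,sn=np.cos(p[2]),np.sin(p[2]); q=(P-p[:2])@np.array([[cs,-sn],[sn,cs]])
        return np.minimum(abs(abs(q[:,0])-106)+0*(q[:,1]),abs(abs(q[:,1])-86))
    r=least_squares(f,[590,225,np.radians(-10.7)],loss="soft_l1",f_scale=4)
    print(n,r.x[:2],np.degrees(r.x[2]),abs(r.fun).mean(),len(P))
# wrong: bystander spots: jar, mug, gouges
for nm,c,px,z in(("jar cap",T,(221,107),.09),("mug",T,(256,271),.09),("gouge1 tip",T,(310,271),0.01),("gouge1 end",T,(398,268),.02),("gouge0 tip",T,(251,108),.01),("gouge0 end",T,(335,110),.02),("mallet head L",T,(360,113),.07),("red top",T,(452,270),.02),("red bot",T,(458,328),.02),("stone",T,(192,285),.028)):
    print(nm,np.round(plane(c,[px],z)*1000))
```

```text
T [593.72885452 226.3444038 ] -10.326670444127785 3.816527154556905 989
S [594.49263363 226.43716082] -10.406126018195346 3.385010338889685 784
jar cap [[759. 215.]]
mug [[350. 125.]]
gouge1 tip [[343.  -4.]]
gouge1 end [[ 349. -233.]]
gouge0 tip [[782. 153.]]
gouge0 end [[772. -75.]]
mallet head L [[ 747. -137.]]
red top [[ 342. -374.]]
red bot [[ 195. -384.]]
stone [[312. 298.]]
```

Two views agree within about 3 mm:
- **Scraper:** (470,-357), 14.7°.
- **Mat:** (471.5,-356.5), 6.8°.
- **Panel:** (496,-53), 13.6°.
- **Frame:** (594,226), -10.4°.

The sizes match the given ones. My plan is to sweep along +x, clear of the panel's path, then push the panel with a tilted open gripper. First I grasp the scraper.

Run:
```python
from h import *
r=down(np.radians(-75.3)); t0=bot.current_clock()
bot.goto([0.4695,-0.3565,0.12],r); print(bot.current_clock()-t0)
c=bot.read_camera("wrist"); cv2.imwrite("pics/w1.png",c["pixels"])
# check: project expected bar & grip corners
def box(cx,cy,yaw,lx,ly,z):
    a=np.radians(yaw);R=np.array([[np.cos(a),-np.sin(a)],[np.sin(a),np.cos(a)]])
    return [list(R@[sx*lx/2,sy*ly/2]+[cx,cy])+[z] for sx,sy in((1,1),(1,-1),(-1,-1),(-1,1))]
im=c["pixels"].copy()
for B in(box(.4695,-.3565,14.7,.15,.03,.021),box(.4695,-.3565,14.7,.08,.024,.075)):
    cv2.polylines(im,[np.int32(proj(c,B))],True,(255,0,255),1)
cv2.imwrite("pics/w1o.png",im)
```

```text
1.0750000000000002
```

View pics/w1o.png

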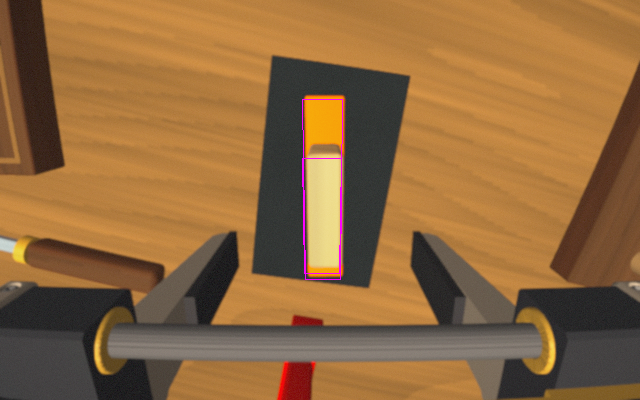

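The wrist view shows the scraper (px 303–344 × 95–278) between the fingers, matching the projected outline within about 2 mm. Mat corners are at (272,56), (409,76), (369,287) and (253,273). Grasp now.

Run:
```python
from h import *
c=bot.read_camera("wrist")
P=plane(c,[(272,56),(409,76),(369,287),(253,273)],.003)*1000
print(np.round(P),P.mean(0),np.linalg.norm(np.diff(P,axis=0),axis=1))
m=mask(c,(0,0,0),(180,255,75),(245,50,415,292),25)
print(rect(c,blobs(m,500)[0],.003))
t0=bot.current_clock()
bot.line_to([0.4705,-0.3565,0.032],max_speed=0.12)
bot.set_gripper(0.0,35); print(bot.current_opening()*92, bot.current_contact_force())
bot.line_to([0.4705,-0.3565,0.13],max_speed=0.2)
print(bot.current_opening()*92, bot.current_contact_force(),bot.current_clock()-t0)
c=bot.read_camera("wrist"); cv2.imwrite("pics/w2.png",c["pixels"])
```

```text
[[ 564. -292.]
 [ 577. -399.]
 [ 390. -422.]
 [ 377. -315.]] [ 476.90454801 -357.10087986] [108.26828623 188.06022074 108.05565642]
[ 477.3 -356.2  187.5  107.8    6.6]
23.59770387335971 [-0.26202581 -0.2458838  -0.21877862]
24.067208428940152 [-0.08757504  0.3303614  -1.34309377] 2.5583
```

View pics/w2.png

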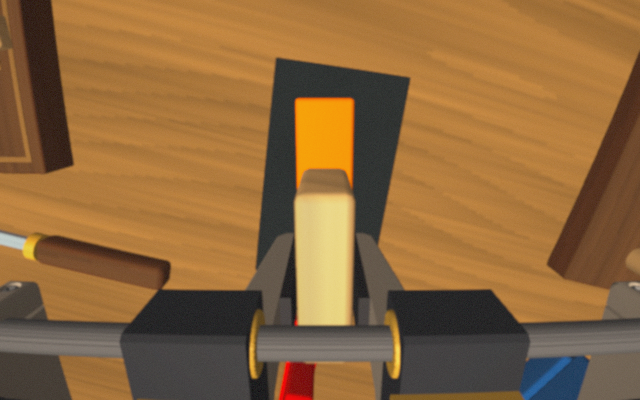

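Scraper held (24 mm opening, 1.6 N weight). Now the sweep along +x over the panel.

Run:
```python
from h import *
t0=bot.current_clock(); r=down(0.0)
bot.goto([0.433,-0.066,0.115],r)
bot.line_to([0.433,-0.066,0.0675],max_speed=0.12); print(bot.current_contact_force(),bot.current_clock()-t0)
c=bot.read_camera("scene"); cv2.imwrite("pics/s1.png",cv2.resize(c["pixels"][120:300,200:480],None,fx=2.5,fy=2.5))
c=bot.read_camera("top"); cv2.imwrite("pics/t1.png",c["pixels"])
```

```text
[ 0.98879501  1.08319087 -1.69277156] 1.6749999999999998
```

View pics/s1.png

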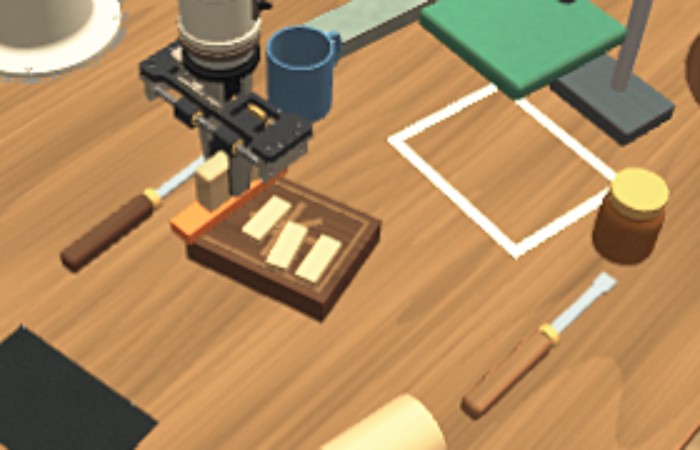

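The scraper is behind all three chips, across the panel's -x end and clear of the mug. Sweeping.

Run:
```python
from h import *
t0=bot.current_clock()
bot.line_to([0.625,-0.066,0.0675],max_speed=0.17); print(bot.current_contact_force(),bot.current_clock()-t0)
bot.line_to([0.60,-0.066,0.14],max_speed=0.25)
c=bot.read_camera("scene"); cv2.imwrite("pics/s2.png",cv2.resize(c["pixels"][120:300,200:480],None,fx=2.5,fy=2.5))
c=bot.read_camera("top"); cv2.imwrite("pics/t2.png",cv2.resize(c["pixels"][60:280,200:480],None,fx=2.5,fy=2.5))
```

```text
[ 0.18160789 -0.58824447 -0.69442138] 1.2833999999999994
```

View pics/s2.png

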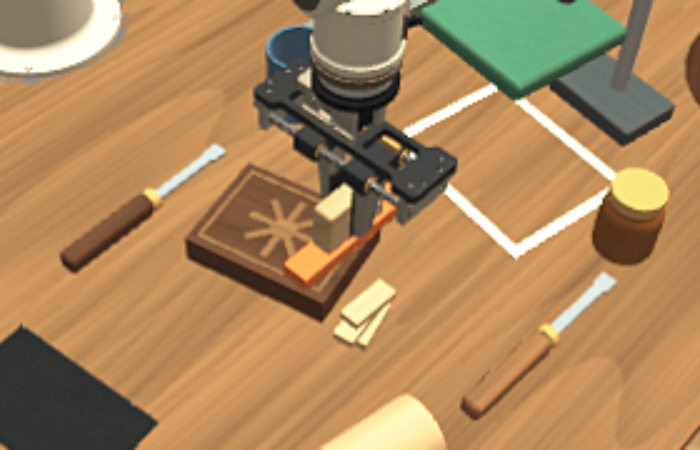

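View pics/t2.png

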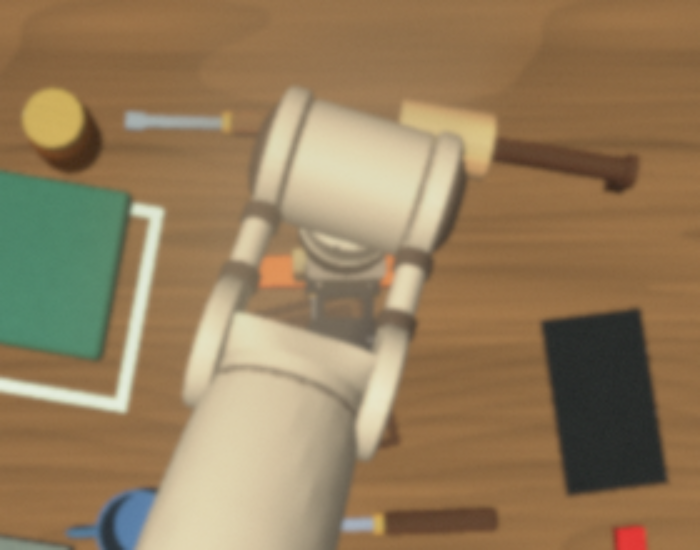

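All three chips now lie on the bench beyond the panel's +x side (scene crop around (365,312)), and the panel top is bare and seems unmoved. Returning the scraper to the mat.

Run:
```python
from h import *
t0=bot.current_clock(); r=down(np.radians(-83.3))
bot.goto([0.474,-0.3565,0.11],r)
bot.line_to([0.474,-0.3565,0.0325],max_speed=0.1); print(bot.current_contact_force(),bot.current_clock()-t0)
bot.set_gripper(1.0)
bot.line_to([0.474,-0.3565,0.13],max_speed=0.2); print(bot.current_clock())
c=bot.read_camera("wrist"); cv2.imwrite("pics/w3.png",c["pixels"])
T=bot.read_camera("top"); cv2.imwrite("pics/t3.png",cv2.resize(T["pixels"][60:280,200:480],None,fx=2.5,fy=2.5))
S=bot.read_camera("scene"); cv2.imwrite("pics/s3.png",cv2.resize(S["pixels"][120:300,200:480],None,fx=2.5,fy=2.5))
m=mask(c,(5,160,150),(20,255,255),(240,40,420,300),9); 
if blobs(m,100): print("scraper",rect(c,blobs(m,100)[0],.021))
for b in blobs(mask(T,(0,0,0),(180,255,132),(285,165,370,260),9),500): print("panel",rect(T,b,.036))
```

```text
[ 0.12644945  0.88859429 -0.9116048 ] 2.1332999999999984
11.9083
scraper [ 483.7 -360.1  218.7  163.4    6.6]
panel [500.9 -70.5 171.5 170.8  13. ]
```

View pics/w3.png

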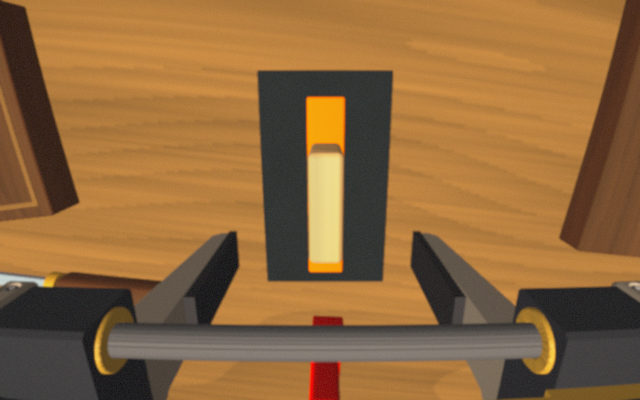

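View pics/t3.png

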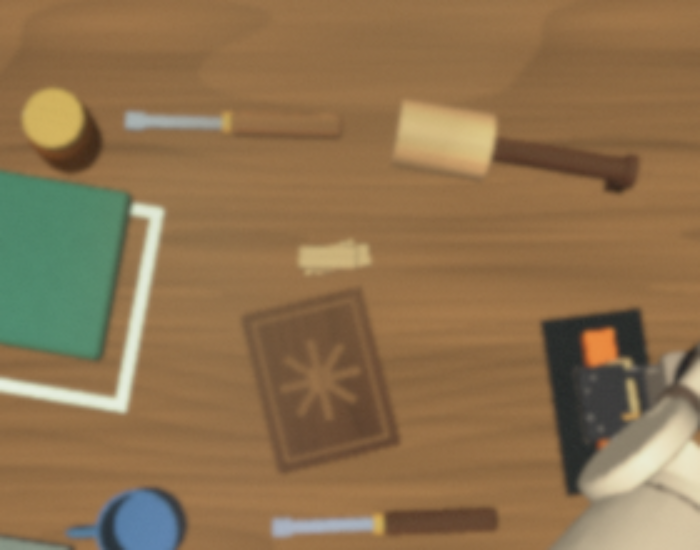

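View pics/s3.png

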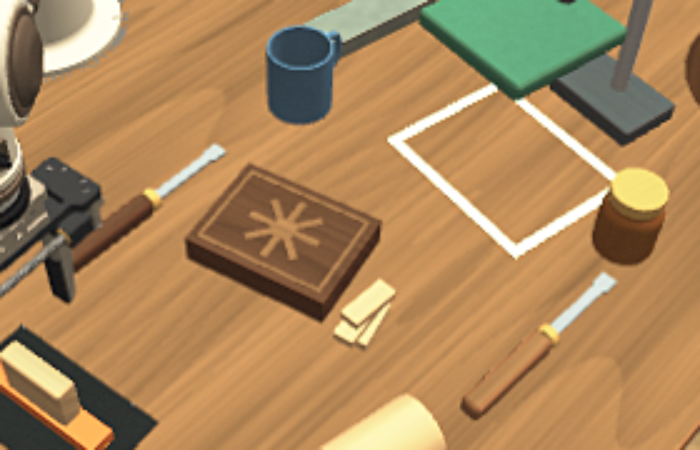

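The wrist view shows the scraper upright, parallel to and centred on the mat (scraper px 306–345 inside mat px 258–392). The panel is bare, and the chip pile is beyond its +x side. Next I refine the panel pose by its corners and check the push path with IK.

```bash
cat >> h.py <<'E'
def prot(yaw,th): # yaw of panel x; tool x along u, tool z tilted forward (v) by th from down
    u=np.array([np.cos(yaw),np.sin(yaw),0]);v=np.array([-np.sin(yaw),np.cos(yaw),0]);Z=np.array([0,0,1.])
    z=np.sin(th)*v-np.cos(th)*Z
    return Rn.from_matrix(np.c_[u,np.cross(z,u),z]).as_rotvec()
from scipy.optimize import fsolve
def path(p0,p1,R,step):
    # unicycle right-straight-left; headings = yaw+90deg; returns list of (x,y,yaw)
    a0,a1=p0[2]+np.pi/2,p1[2]+np.pi/2
    def pts(am,L,n=None):
        out=[];x,y=p0[:2]
        segs=[(a0,am,R*abs(a0-am)),(am,am,L),(am,a1,R*abs(a1-am))]
        for b0,b1,l in segs:
            k=max(int(np.ceil(abs(l)/step)),1)
            for i in range(k):
                mid=b0+(b1-b0)*(i+.5)/k; d=(b1-b0)/k; ch=l/k*np.sinc(d/2/np.pi)
                x+=ch*np.cos(mid);y+=ch*np.sin(mid); out.append((x,y,b0+(b1-b0)*(i+1)/k-np.pi/2))
        return out
    def f(q):
        e=pts(q[0],q[1])[-1]; return [e[0]-p1[0],e[1]-p1[1]]
    best=None
    for g in np.radians([-60,-45,-30,-15,0,15]):
        q,_,ok,_=fsolve(f,[a0+g,50],full_output=True)
        if ok==1 and q[1]>=0 and (best is None or q[1]+R*(abs(a0-q[0])+abs(a1-q[0]))<best[0]): best=(q[1]+R*(abs(a0-q[0])+abs(a1-q[0])),q)
    print("path",best[0],np.degrees(best[1][0]),best[1][1])
    return pts(*best[1])
OFF=65+7.1
def tcp(p,z=16,off=OFF):
    v=np.array([-np.sin(p[2]),np.cos(p[2])]); q=np.array(p[:2])-off*v
    return [q[0]/1000,q[1]/1000,z/1000]
E
python3 - <<'E'
from h import *
T=bot.read_camera("top");S=bot.read_camera("scene")
a=np.array([(243,318),(360,289),(399,440),(282,472)])/2.5+[200,60]
b=np.array([(249,165),(381,224),(322,303),(186,238)])/2.5+[200,120]
for c,p in((T,a),(S,b)):
    P=plane(c,p,.036)*1000; print(np.round(P),P.mean(0),cv2.minAreaRect(np.float32(P)))
th=np.radians(45)
p0=(496,-53,np.radians(13.6));p1=(594,226.4,np.radians(-10.4))
q0=bot.inverse_kinematics(tcp(p0,100,OFF+25),prot(p0[2],th)); print(np.round(q0,2))
for p in path(p0,p1,200,30):
    q=bot.inverse_kinematics(tcp(p),prot(p[2],th)); print(np.round([p[0],p[1],np.degrees(p[2])]),None if q is None else np.round(q,2))
print(bot.current_clock())
E
```

```text
[[ 561.   27.]
 [ 590.  -96.]
 [ 433. -133.]
 [ 401.  -12.]] [496.20066138 -53.6051066 ] ((496.0080261230469, -53.90052032470703), (164.58590698242188, 125.94512939453125), 13.81748104095459)
[[ 407.  -12.]
 [ 571.   25.]
 [ 597.  -96.]
 [ 435. -134.]] [502.56667647 -54.29000195] ((502.853759765625, -54.40361785888672), (168.3221435546875, 124.55892944335938), 12.805402755737305)
[-0.75  0.64  1.41  0.41  1.77 -1.05]Traceback (most recent call last):
  File "<stdin>", line 10, in <module>
  File "h.py", line 56, in path
    print("path",best[0],np.degrees(best[1][0]),best[1][1])
                 ~~~~^^^
TypeError: 'NoneType' object is not subscriptable
```

Run:
```python
from h import *
th=np.radians(45)
p0=(498.5,-54,np.radians(13.5));p1=(594,226.4,np.radians(-10.4))
for R in(170,140,110):
    try: P=path(p0,p1,R,30); break
    except TypeError: print(R,"none")
for p in P:
    q=bot.inverse_kinematics(tcp(p),prot(p[2],th)); print(np.round([p[0],p[1],np.degrees(p[2])]),None if q is None else np.round(q,2))
```

```text
path 303.76185390369375 60.46547120185157 119.30254675774056
[494. -29.   5.] [-0.76  0.64  1.61  0.49  1.54 -1.03]
[494.  -3.  -4.] [-0.78  0.54  1.77  0.57  1.44 -0.97]
[498.  22. -12.] [-0.8   0.44  1.92  0.65  1.34 -0.92]
[505.  46. -21.] [-0.79  0.35  2.05  0.75  1.24 -0.87]
[516.  69. -30.] [-0.77  0.26  2.18  0.86  1.13 -0.81]
[531.  95. -30.] [-0.7   0.26  2.18  0.9   1.1  -0.78]
[545. 121. -30.] [-0.63  0.27  2.16  0.94  1.06 -0.74]
[560. 147. -30.] [-0.55  0.28  2.15  0.97  1.03 -0.7 ]
[575. 173. -30.] [-0.48  0.3   2.12  1.01  0.99 -0.67]
[587. 199. -20.] [-0.42  0.41  1.97  0.93  1.07 -0.67]
[594. 226. -10.] [-0.35  0.51  1.82  0.87  1.16 -0.67]
```

The full path is reachable. Approach behind the panel's -y side, push the first turn, then look.

Run:
```python
from h import *
th=np.radians(45); t0=bot.current_clock()
p0=(498.5,-54,np.radians(13.5));p1=(594,226.4,np.radians(-10.4))
P=path(p0,p1,170,30)
bot.goto(tcp(p0,130,OFF+25),prot(p0[2],th))
bot.line_to(tcp(p0,16,OFF+25),max_speed=0.15); print(bot.current_clock()-t0,bot.current_contact_force())
bot.line_to(tcp(p0),max_speed=0.06); print(bot.current_contact_force())
for p in P[:5]:
    bot.line_to(tcp(p),rot=prot(p[2],th),max_speed=0.07); print(np.round(bot.current_contact_force(),1))
T=bot.read_camera("top"); cv2.imwrite("pics/t4.png",cv2.resize(T["pixels"][60:280,160:440],None,fx=2.5,fy=2.5))
S=bot.read_camera("scene"); cv2.imwrite("pics/s4.png",cv2.resize(S["pixels"][100:300,200:480],None,fx=2.5,fy=2.5))
print(bot.current_clock())
```

```text
path 303.76185390369375 60.46547120185157 119.30254675774056
2.3583999999999996 [ 0.40463151 -0.74731745  0.01955226]
[ 0.13043414  1.33527199 -0.15571731]
[ 0.1 -0.5 -0.2]
[0.3 0.6 0.5]
[ 0.6  0.3 -0.4]
[ 1.4 -0.2  0.3]
[ 0.2  0.  -0.4]
17.9333
```

View pics/t4.png

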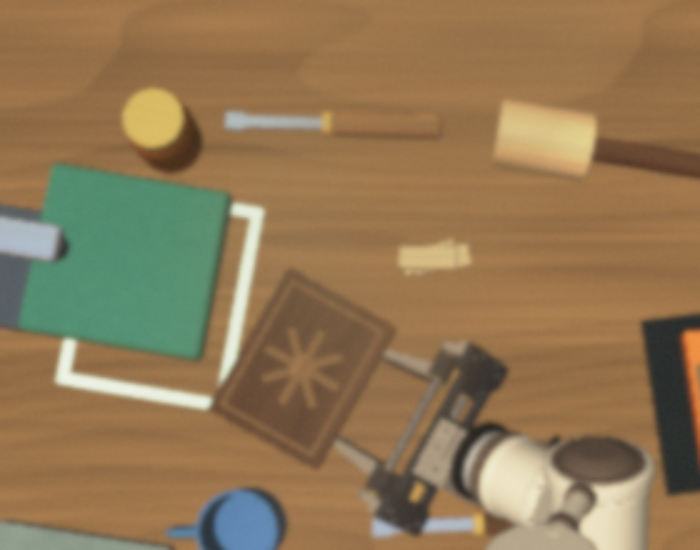

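View pics/s4.png

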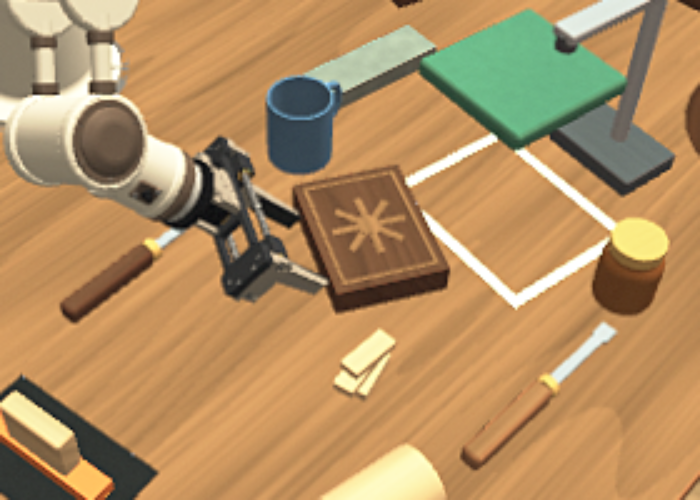

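The panel followed the two open fingers as planned (top crop corners (293,270), (396,328), (318,468), (213,405)). Chips, gouge and mug are undisturbed. Measure, then push on.

Run:
```python
from h import *
T=bot.read_camera("top");S=bot.read_camera("scene")
a=np.array([(293,270),(396,328),(318,468),(213,405)])/2.5+[160,60]
b=np.array([(292,184),(401,165),(449,267),(337,294)])/2.5+[200,100]
for c,p in((T,a),(S,b)):
    P=plane(c,p,.036)*1000; print(np.round(P).tolist(),P.mean(0),cv2.minAreaRect(np.float32(P)))
print(bot.current_ee_pos())
```

```text
[[612.0, 79.0], [550.0, -28.0], [406.0, 53.0], [472.0, 162.0]] [509.82377762  66.39078885] ((509.17022705078125, 66.59388732910156), (126.60258483886719, 165.50360107421875), 59.91130447387695)
[[407.0, 57.0], [477.0, 169.0], [618.0, 84.0], [556.0, -28.0]] [514.60836176  70.2644579 ] ((514.5346069335938, 71.41703796386719), (132.05377197265625, 171.13165283203125), 60.12370681762695)
[0.48074572 0.00621708 0.01606376]
```

Run:
```python
from h import *
th=np.radians(45)
p0=(498.5,-54,np.radians(13.5));p1=(594,226.4,np.radians(-10.4))
P=path(p0,p1,170,30)
for p in P[5:9]:
    bot.line_to(tcp(p),rot=prot(p[2],th),max_speed=0.08)
print(np.round(bot.current_contact_force(),1))
T=bot.read_camera("top"); cv2.imwrite("pics/t5.png",cv2.resize(T["pixels"][60:280,130:410],None,fx=2.5,fy=2.5))
S=bot.read_camera("scene"); cv2.imwrite("pics/s5.png",cv2.resize(S["pixels"][100:300,200:480],None,fx=2.5,fy=2.5))
print(bot.current_clock())
```

```text
path 303.76185390369375 60.46547120185157 119.30254675774056
[ 0.4  0.4 -0.3]
20.2333
```

View pics/t5.png

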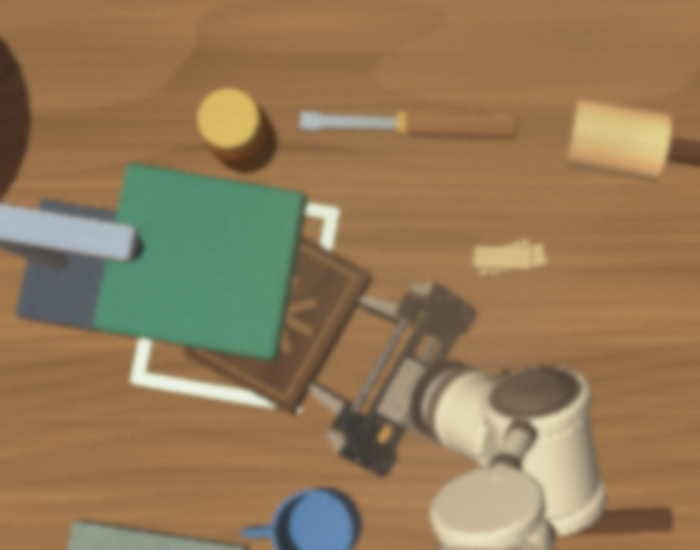

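View pics/s5.png

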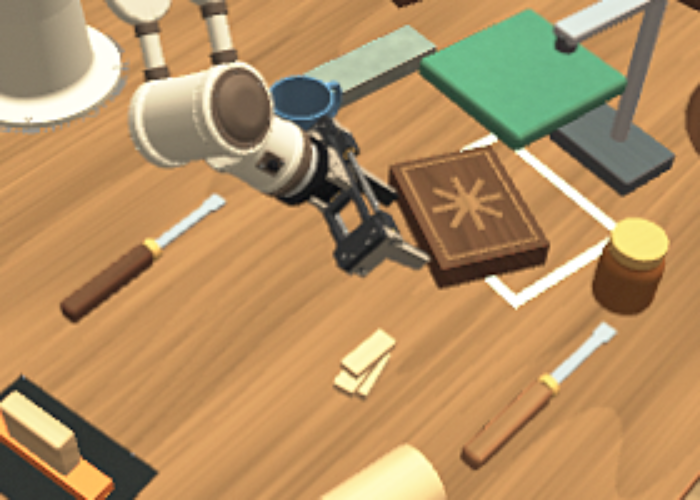

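The panel is part-way under the lamp, well clear of it (scene corners (388,174), (492,147), (549,241), (437,272)). Measuring before the last turn.

Run:
```python
from h import *
S=bot.read_camera("scene");T=bot.read_camera("top")
b=np.array([(388,174),(492,147),(549,241),(437,270)])/2.5+[200,100]
P=plane(S,b,.036)*1000; print(np.round(P).tolist(),P.mean(0),cv2.minAreaRect(np.float32(P)))
a=np.array([(372,273),(297,411)])/2.5+[130,60]; Q=plane(T,a,.036)*1000; print(Q, "rear side mid",Q.mean(0),np.degrees(np.arctan2(*(Q[0]-Q[1])[::-1])))
y=np.degrees(np.arctan2(*(Q[0]-Q[1])[::-1])); v=np.array([-np.sin(np.radians(y)),np.cos(np.radians(y))]); print("centre top",Q.mean(0)+65*v)
```

```text
[[476.0, 147.0], [536.0, 269.0], [674.0, 192.0], [611.0, 71.0]] [574.31958222 169.71803756] ((573.3758544921875, 170.32525634765625), (135.93658447265625, 162.24594116210938), 60.804569244384766)
[[608.76272024  74.78315734]
 [465.33145782 152.19191792]] rear side mid [537.04708903 113.48753763] -28.355398789754258
centre top [567.91814439 170.6887434 ]
```

Panel at about (571,170,-29.5°), within 4 mm of plan. Finish the turn into the frame.

Run:
```python
from h import *
th=np.radians(45)
p0=(498.5,-54,np.radians(13.5));p1=(594,226.4,np.radians(-10.4))
P=path(p0,p1,170,14)
i=[k for k,p in enumerate(P) if p[1]>174][0]
for p in P[i:]:
    bot.line_to(tcp(p),rot=prot(p[2],th),max_speed=0.06)
print(np.round(bot.current_contact_force(),1))
T=bot.read_camera("top"); cv2.imwrite("pics/t6.png",cv2.resize(T["pixels"][60:280,130:410],None,fx=2.5,fy=2.5))
S=bot.read_camera("scene"); cv2.imwrite("pics/s6.png",cv2.resize(S["pixels"][100:300,200:480],None,fx=2.5,fy=2.5,interpolation=cv2.INTER_CUBIC))
print(bot.current_clock())
```

```text
path 303.7618539036936 60.46547120185178 119.30254675774158
[0.6 0.2 0.1]
22.225
```

View pics/t6.png

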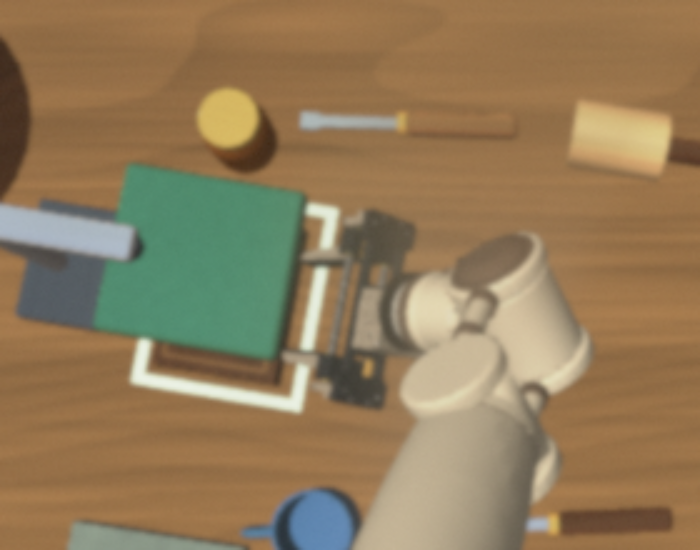

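View pics/s6.png

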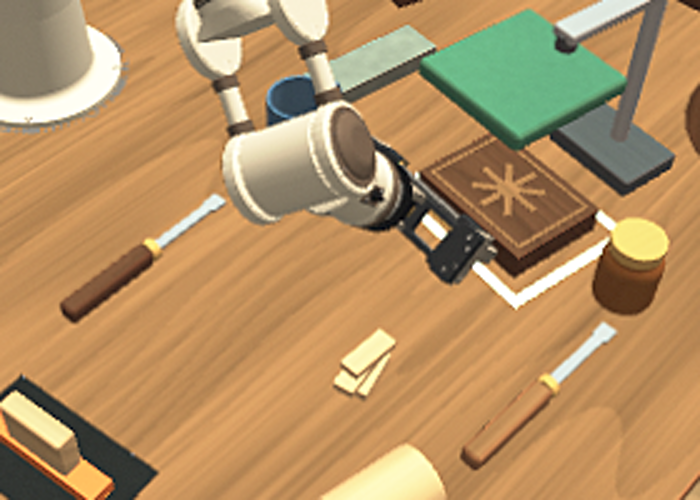

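The panel appears inside the frame. Back away horizontally, then up, and measure the margins.

Run:
```python
from h import *
p1=(594,226.4,np.radians(-10.4))
bot.line_to(tcp(p1,16,OFF+40),max_speed=0.1)
bot.line_to(tcp(p1,60,OFF+130),max_speed=0.15)
bot.line_to(tcp(p1,200,OFF+240),max_speed=0.2)
print(bot.current_clock())
T=bot.read_camera("top"); cv2.imwrite("pics/t7.png",cv2.resize(T["pixels"][100:240,140:320],None,fx=4,fy=4,interpolation=cv2.INTER_CUBIC))
S=bot.read_camera("scene"); cv2.imwrite("pics/s7.png",cv2.resize(S["pixels"][130:230,340:480],None,fx=5,fy=5,interpolation=cv2.INTER_CUBIC));cv2.imwrite("pics/s7f.png",S["pixels"]);cv2.imwrite("pics/t7f.png",T["pixels"])
```

```text
24.6333
```

View pics/t7.png

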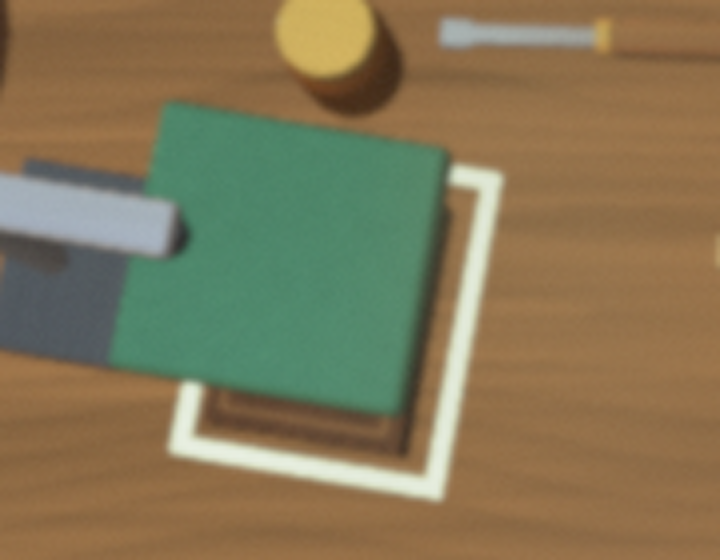

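View pics/s7.png

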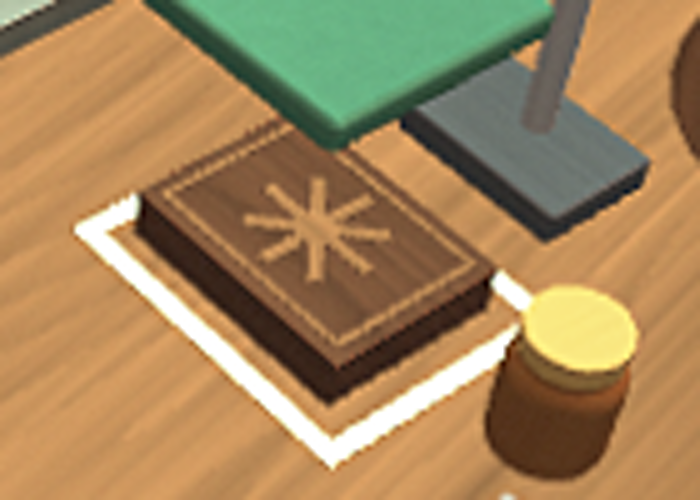

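View pics/s7f.png

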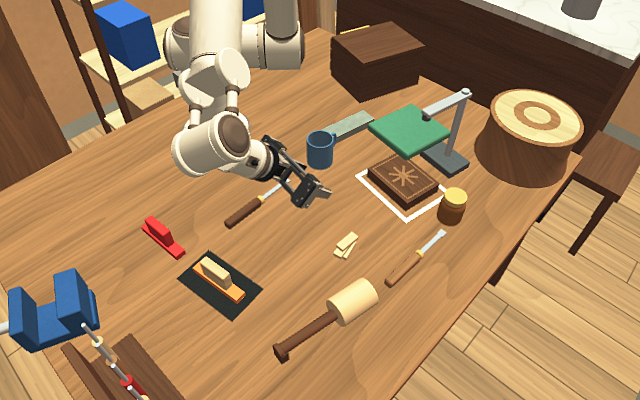

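Run:
```python
from h import *
T=bot.read_camera("top");S=bot.read_camera("scene")
a=np.radians(-10.4);C=np.array([594,226.4]);u=np.array([np.cos(a),np.sin(a)]);v=np.array([-u[1],u[0]])
def fr(P): return np.round(np.c_[(P-C)@u,(P-C)@v],1).tolist()
s=lambda L:np.array(L)/5+[340,130]-0.4
t=lambda L:np.array(L)/4+[140,100]-0.375
print("S top corners", fr(plane(S,s([(140,198),(337,367),(495,272)]),.036)*1000))
print("S bottom corners", fr(plane(S,s([(142,232),(333,403),(490,305)]),0)*1000))
print("T bottom corner(-x-y)", fr(plane(T,t([(405,455)]),.0)*1000), "as top z", fr(plane(T,t([(405,455)]),.036)*1000))
print("T left corner", fr(plane(T,t([(203,420)]),.036)*1000),fr(plane(T,t([(203,420)]),.0)*1000))
print("T tape inner corner", fr(plane(T,t([(430,485),(490,185)]),0)*1000))
```

```text
S top corners [[-81.7, -68.9], [82.6, -65.5], [82.6, 58.8]]
S bottom corners [[-85.1, -60.5], [80.9, -59.6], [79.7, 68.1]]
T bottom corner(-x-y) [[-87.6, -63.7]] as top z [[-88.7, -70.7]]
T left corner [[-88.7, 62.3]] [[-87.6, 73.7]]
T tape inner corner [[-104.4, -83.9], [102.7, -85.8]]
```

Panel corners in frame coordinates are about (±85, ±65) within 4 mm from both views, against limits of ±100 and ±80. Last check: compare the bystanders and the scraper with the first pictures.

Run:
```python
from h import *
print(bot.current_contact_force(), bot.current_opening())
bot.goto([0.35,-0.25,0.35],down(-0.6)); bot.hold(0.3)
for n,k in(("scene","scene0"),("top","top0")):
    c=bot.read_camera(n); d=cv2.absdiff(c["pixels"],cv2.imread(f"pics/{k}.png")).max(2)
    cv2.imwrite(f"pics/d_{n}.png",np.hstack([d])); cv2.imwrite(f"pics/fin_{n}.png",c["pixels"])
cv2.imwrite("pics/dd.png",cv2.resize(np.vstack([np.minimum(255,cv2.imread("pics/d_scene.png")*3),cv2.imread("pics/fin_top.png")]),None,fx=.75,fy=.75))
print(bot.current_clock())
```

```text
[-0.21354262 -0.2984704  -0.47193695] 1.002757043215302
26.3417
```

View pics/dd.png

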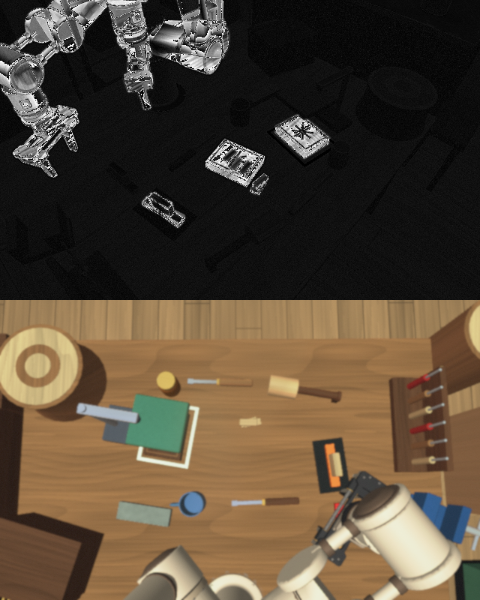

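The difference picture shows changes only at the arm, panel, chips and scraper. The bystanders and lamp are unchanged, so I'm handing the job in.

Run:
```python
from h import *
bot.job_done(); print(bot.current_clock())
```

```text
the job is handed in; nothing more can be done
the job is handed in; nothing more can be done
```

The job is done and handed in at about 26 s on the robot's clock; the hand-in gave no verdict.

- **Chips:** I swept all three off the panel with the orange scraper. They lie in a small pile on the bench beyond the side of the panel's old spot that faces away from the robot.
- **Scraper:** it stands upright on its black mat, near the middle, lying along the mat, and is released.
- **Panel:** I pushed it along the bench with the open gripper tilted 45°, so it was never lifted and the gripper stayed below the lamp.

**Last checks:**
- **Panel position:** it lies within about 4 mm of the frame's centre and lines up with it to about 1°. That leaves at least 10 mm to the tape on every side I could see. The lamp head hid one far corner, so that one follows from the panel's size.
- **Other things:** comparing the first and last scene pictures, nothing but the arm, panel, chips and scraper had changed.
- **Forces:** the readings I took stayed under about 2.5 N. The gripper was open and touching nothing at the end.

**Checks that failed or disagreed:**
- The two fixed cameras differed by 3–6 mm on the panel along the way, and by a few mm on its final corners; I used the average of the two for planning.
- The three camera views differed by up to 7 mm on the mat's centre.
- The colour-mask measurement of the scraper after I set it down gave a nonsense size, so that placing rests on the wrist and scene pictures.

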